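Shut the loaded centrifuge, peel the top tray off the clinging stack and hold it ready

TASK

The mini centrifuge is loaded: first shut its lid fully, which starts the spin. Then peel the top tray off the stack of interlocked trays - lift a front corner first to break the cling while its back edge is still hooked, draw it forward out of the hooks and lift it away - so that the trays below stay where they are. Finish while still holding that tray in the gripper, level and open side up, in the air close in front of the centrifuge at its ready point, touching nothing else, and leave the bottle, the beaker and the pen where they are.

Things in the scene. Friction and masses are not known exactly. Their poses are not given: they have to be found in the camera images.
- tray_1: top one of four equal stacked grey plastic micro-tube trays, empty, about 0.15 kg, 116 x 160 x 32 mm. Origin under the middle of its foot; x to its back (hooked) edge, y along its long side, z up. Foot 85 x 135 mm, z 0 to 10 mm; wall outside x -47 to 47, y -72 to 72 mm; rim z 24 to 32 mm all round: front x -55 to -45, sides |y| 70 to 80, back x 45 to 61 mm. Floor ribs end at z 10.5 mm
- front_corner_left (a point): top of the top tray's front rim near its left front corner: x -50, y 45, z 32 mm in the tray's frame. The rim is 10 mm wide and 8 mm high with upright sides: pinch it across x from above, one finger inside the tray and one outside in front; below it are 14 mm of air to the next rim
- front_corner_right (a point): the same near the right front corner: x -50, y -45, z 32 mm in the tray's frame
- tongues (a point): line about which the top tray tilts, its tongue ends: x 54.5, y 0, z 10 mm in its frame. Two tongues (y -46 and 46, 20 mm wide, 3.5 mm thick) lie on the next tray's back rim under two hooks, 6.5 mm high inside, overlapping by 4.5 mm. Lifted level it takes the stack along. With the front raised 15 to 25 mm (0.15 to 0.25 rad), draw it 12 mm or more forward (-x): it is free
- tray_2: next tray down, same shape and axes, origin 22 mm below tray_1's (44 mm above the bench), two more under it; all loose. Each foot sits 10 mm deep in the mouth below, 2.5 mm free all round. Near the front, sprung nubs in its sides click under small ridges of the mouth below: neighbours cling with up to about 1 N until the front is some 10 mm up; then it swings freely
- centrifuge: mini centrifuge, white housing 210 x 160 mm, 141 mm high with its dark see-through dome lid shut; it cannot be shifted. Origin: under its middle, on the bench; x points to its back, where the lid is hinged, z up; its front (-x) faces the robot's left, towards the trays
- centrifuge_lid (a joint): the lid's hinge, rad: 0 shut, 1.4 fully open. The lid stays where it is left above about 1.0 rad; well below that it sinks shut by itself in a second or two. Moving it takes less than 1 N at its front edge. Its axis passes through point lid_hinge along the centrifuge's y
- lid_hinge (a point): middle of the lid's hinge axis: x 87.5, y 0, z 64 mm in the centrifuge's frame. Shut, the dome's outside 140 mm in front of the axis lies about 71 mm above it; this point swings with the lid about the axis, to about 150 mm above and 45 mm behind it when the lid is fully open
- lid_tab (a point): point on the outside of the lid at its front, moves with it: shut at x -80, y 0, z 75 mm in the centrifuge's frame, 168 mm from the hinge axis. Open, it is near the lid's upper end (about 235 mm above the bench) and the dome's outside faces back (+x): push it there towards the front and the lid swings shut
- ready_point (a point): point in the air 200 mm in front of the centrifuge's middle (x -200, y 0 in its frame), 150 mm above the bench: hold the middle of the tray there
- bottle: small clear lab bottle with a wide blue cap, 56 mm across, 104 mm high, loose; origin under its middle; leave alone
- beaker_glass: clear beaker, 54 mm across, 69 mm high, loose; origin under its middle; leave alone
- pen: marker pen, 134 mm long, 11 mm thick, lying loose; origin under its middle; leave alone
Mind the look-alikes: they are no part of the job. There is more than one size of the centrifuge; the one meant has the size given above.

How it is judged:
By the outcome, as a careful person would: the job done as asked, in the order asked, and still so for the second after the job is handed in, while the arm keeps its last pose, push and grip.
It also fails if it takes over 45 s, if anything falls off the work surface, if the arm or the gripper's body presses on something with over 40 N, if the wrist force passes 120 N, or if a joint passes its speed limit or range.

ROBOT

A 6-joint arm with a two-finger parallel gripper is mounted at the origin on the work surface; the furniture and walls round the work are solid. World frame = base frame: x ahead of the robot, y to its left, z up, the work surface at z = 0. Lengths are in m, angles in rad, forces in N, time in s.
With the tool pointing down it reaches from about 0.35 to 0.775 m from the base axis. Payload 5.5 kg.
Tool frame: the origin (TCP) lies at the very end of the fingers, on their centre line; the grasp point (between the pads) lies env.hold_point_z behind it (env.hold_point_z is the distance from the TCP to the grasp point, in m); z points along the fingers, y is the line along which they close (so a half turn about z gives the same grasp; the last joint's range is limited). The gripper opens to 85 mm and grips with 20 to 120 N. Pads are 22 mm wide; open, the fingers measure 114 mm over their backs; the gripper's body (76 mm by 85 mm) begins 54 mm behind the grasp point. The pads swing forward as they close: fully open they stand 13 mm farther back than shut.
Start: joints at [1.136, 0.313, 0.046, 1.304, 0, 1.431], TCP at [0.167, 0.55, 0.231] pointing down, gripper open.
Joint ranges: [-2.76, 2.76], [-0.86, 1.69], [-1.03, 1.26], [-2.2, 2.34], [-1.47, 1.5], [-3.14, 3.14]. Speed limits (rad/s): [2.57, 2.57, 3.14, 3.14, 3.14, 3.14].

INTERFACE

Orientations are given as a unit quaternion [w, x, y, z].
In Python, from workcell import env gives the robot as it stands.
- The arm moves only by the tool carry_out, never from a script. Its argument "steps" is a list of rows, each a list of 3 entries, a list of its own where there are three numbers: the turn, a rotation vector about the tool's x, y, z in degrees, then the shift along the tool's x, y, z in cm, then the closure in counts, from 0 (fully open) to 255 (shut). A call has exactly 8 rows; each row is the pose to reach, as a shift and turn from the pose commanded when the call began, along the tool's axes at that moment; what a row does not reach only later rows make up. A row lasts 1/8 s, in which the tool goes at most 62.5 mm and 10.7 degrees, less where a joint would pass 70% of its speed; a pose out of reach is approached as far as the arm can. A call with a gripper value outside its range is refused whole. The fingers move at their own pace and stop on an object; "force" is the grip in N (left out, the last holds). Time passes only in rows, so rows that repeat a pose let the fingers close, or fill a call up. It gives the time, the measured TCP pose, the force, the opening and the grip force at its end, in the units of the state.
- env.get_state(): the state, without advancing time (a new reading comes with each control period).
- env.read_camera(name): name is "side" or "top" or "wrist"; returns (picture, depth): 400x640x3 uint8, red, green, blue; 400x640 float32, m along the optical axis (not along the pixel's ray), 0 where there is no reading.
- env.get_calibration(name): a dict with "fx", "fy", "cx", "cy" (pixels), "origin" and "orientation" of the camera in the world. Camera axes: x right, y up, looking along -z (the intrinsics and any distortion apply to the point x, -y, -z); pixel columns grow to the right and rows downward; lengths in m; the calibration is good to about 2 mm. The wrist camera is an equidistant fisheye: a pixel r from the principal point sees the ray r / f radians off the axis. A picture is of the moment at which its call begins: read the wrist's pose just before it. get_calibration takes no time and is no camera call; for the wrist camera it gives the pose at the moment of the call.
- env.hand_in(): hands the job in; it is judged then, once.
The state is a dict: "clock": time; "joint_pos": joint angles; "qvel": joint speeds; "tau": joint torques, N m; "tcp_pos": TCP position; "orientation": TCP orientation; "wrist_force": force on the tool from outside, world axes, zero at the start; "ft_torque": the same for the moment, N m; "finger_gap": finger opening in m; "grip_force": force on a finger pad.
Only numpy, scipy, OpenCV 4.12 (cv2) and the standard library are available. Lean on these libraries where they do the work, as an engineer would, in place of code of your own. Each camera call takes 0.05 s, during which the arm holds its last target. There are 200 camera calls.

## Working session

There is one attempt and no reset: what is moved stays moved. The work goes in short steps, Python scripts to look and compute and a tool call to move; the robot and the scene stay as the last step left them, time stands still between calls to the robot, and variables do not carry over. Pictures are saved under pics/ and viewed, at most 10 in all, crops included, and the job is handed in when it is done.

Besides the shell and the picture viewer there is one more tool, called after "Call:" in YAML: its name, and indented under it one key for each argument. carry_out: Moves the arm, as the interface text tells. Its arguments: {"type":"object","properties":{"steps":{"type":"array","items":{"type":"array"}},"force":{"type":"number"}},"required":["steps"]}

```bash
ls; mkdir -p pics
python3 - <<'E'
from workcell import env
import cv2,numpy as np
print(env.get_state(), env.hold_point_z)
for n in("top","side"):
    p,d=env.read_camera(n); np.savez(f"pics/{n}.npz",p=p,d=d); cv2.imwrite(f"pics/{n}.png",p[:,:,::-1]); print(n,env.get_calibration(n))
E
```

```text
pics
{'clock': 0.0, 'joint_pos': array([ 1.13640748e+00,  3.14020986e-01,  4.49514187e-02,  1.30361227e+00,
       -4.37106483e-05,  1.43119358e+00]), 'qvel': array([ 0.00051388,  0.00021504,  0.00054124,  0.00072268, -0.00077807,
        0.00068862]), 'tau': array([ 9.54989846e-04, -4.80623746e+01,  2.98534584e+01,  1.93364848e-02,
       -1.04776900e-04,  5.27689636e-06]), 'tcp_pos': array([0.16685512, 0.54970272, 0.23038591]), 'orientation': array([-2.45906966e-04,  1.46859863e-01,  9.89156859e-01, -9.10383862e-04]), 'wrist_force': array([-0.08450945,  0.01428236, -0.00722472]), 'ft_torque': array([-0.01349323,  0.01517414,  0.05026896]), 'grip_force': 0.0, 'finger_gap': 0.08541701996684209} 0.0187
top {'fx': 382.67571647585703, 'fy': 382.67571647585703, 'cx': 322.9701989447421, 'cy': 200.4497110434696, 'origin': array([ 0.32636082, -0.10342093,  1.75380464]), 'orientation': array([ 0.71580621,  0.03760275, -0.04762206, -0.6956577 ])}
side {'fx': 396.7518320114395, 'fy': 396.7518320114395, 'cx': 315.5270002452435, 'cy': 199.82811417382717, 'origin': array([1.33483469, 0.63106427, 1.20605141]), 'orientation': array([0.36924517, 0.15634578, 0.35956462, 0.84257183])}
```

View pics/top.png

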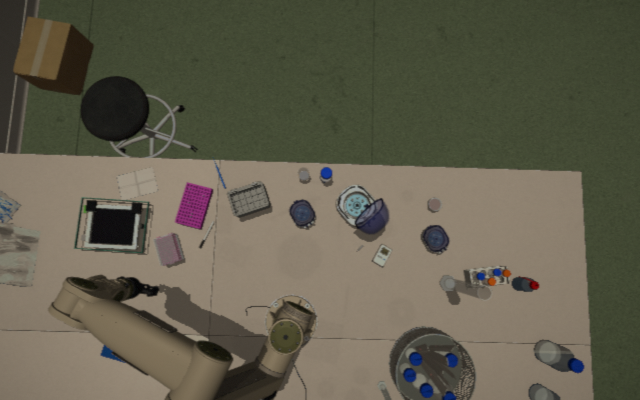

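View pics/side.png

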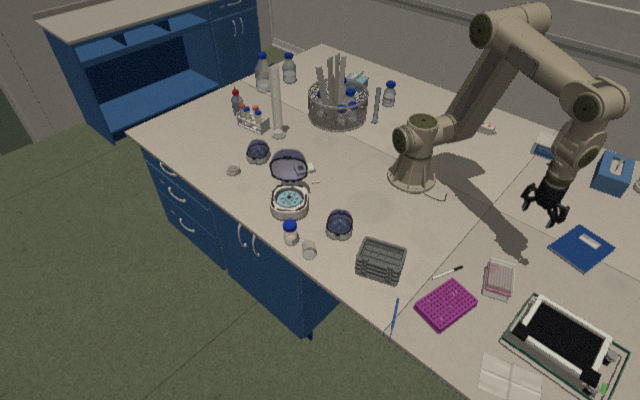

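The top view shows the tray stack at (249,200), and the open-lidded centrifuge at (358,207) with its dome towards (373,217). A smaller look-alike sits at (302,213), the beaker at (305,174) and the bottle at (326,174). I'll measure with depth and enlarge this area.

```bash
cat > h.py <<'E'
import numpy as np,cv2
from scipy.spatial.transform import Rotation as R
from workcell import env
def rot(q): return R.from_quat(np.r_[q[1:],q[0]])
def cloud(c,d):
    v,u=np.mgrid[:d.shape[0],:d.shape[1]]
    P=np.stack([(u-c['cx'])/c['fx']*d,-(v-c['cy'])/c['fy']*d,-d],-1)
    return (rot(c['orientation']).apply(P.reshape(-1,3))+c['origin']).reshape(P.shape)
E
python3 - <<'E'
from h import *
np.set_printoptions(precision=3,suppress=True)
for n in("top","side"):
    z=np.load(f"pics/{n}.npz"); W=cloud(env.get_calibration(n),z['d']); np.save(f"pics/{n}W.npy",W)
    ok=z['d']>0
    X,Y,Z=W[...,0],W[...,1],W[...,2]
    print(n,"bench z",np.median(Z[ok&(abs(Z)<.02)]), "dist",[k for k in env.get_calibration(n)])
    # blobs: above 25mm in working area
    m=(ok&(Z>.02)&(Z<.3)&(X>.3)&(X<.85)&(Y<.35)&(Y>-.6)).astype(np.uint8)
    k,l,s,c=cv2.connectedComponentsWithStats(m)
    for i in range(1,k):
        if s[i,4]<25: continue
        q=W[l==i]; top=q[q[:,2]>q[:,2].max()-.012]
        r=cv2.minAreaRect((top[:,:2]*1000).astype(np.float32)); ra=cv2.minAreaRect((q[:,:2]*1000).astype(np.float32))
        print(c[i].round(),s[i,4],"zmax",np.percentile(q[:,2],98).round(3),"top",np.round(r[0]),np.round(r[1]),round(r[2]),"all",np.round(ra[0]),np.round(ra[1]),round(ra[2]))
z=np.load("pics/top.npz")['p'][150:260,190:400]
a=cv2.resize(z,None,fx=3.8,fy=3.8,interpolation=2)
cv2.imwrite("pics/c1.png",cv2.convertScaleAbs(a[:,:,::-1],alpha=1.3))
E
```

```text
top bench z 0.0011254526595692038 dist ['fx', 'fy', 'cx', 'cy', 'origin', 'orientation']
[303. 173.] 66 zmax 0.075 top [653. -30.] [51. 49.] 2 all [654. -30.] [52. 50.] 2
[325. 174.] 160 zmax 0.11 top [ 648. -132.] [44. 48.] 1 all [ 648. -131.] [53. 54.] 39
[248. 199.] 1070 zmax 0.108 top [527. 204.] [114. 158.] 21 all [527. 206.] [117. 160.] 20
[362. 209.] 1775 zmax 0.241 top [ 471. -314.] [68. 78.] 5 all [ 497. -292.] [235. 159.] 43
[302. 213.] 556 zmax 0.097 top [476. -30.] [73. 59.] 35 all [472. -32.] [133. 104.] 33
[426. 237.] 156 zmax 0.087 top [ 388. -592.] [38. 16.] 10 all [ 384. -586.] [28. 98.] 89
[383. 250.] 70 zmax 0.031 top [ 322. -401.] [40. 64.] 2 all [ 322. -401.] [40. 64.] 1
side bench z 0.0011934749509621145 dist ['fx', 'fy', 'cx', 'cy', 'origin', 'orientation']
[262. 154.] 157 zmax 0.085 top [ 396. -591.] [16. 37.] 83 all [ 388. -587.] [27. 92.] 90
[289. 190.] 2568 zmax 0.24 top [ 479. -319.] [66. 76.] 27 all [ 519. -281.] [459. 158.] 42
[339. 223.] 660 zmax 0.096 top [483. -31.] [76. 66.] 41 all [490. -25.] [101. 105.] 40
[380. 259.] 1722 zmax 0.106 top [533. 204.] [116. 158.] 20 all [530. 202.] [122. 160.] 21
[308. 247.] 227 zmax 0.07 top [656. -36.] [54. 51.] 58 all [655. -36.] [58. 49.] 43
```

View pics/c1.png

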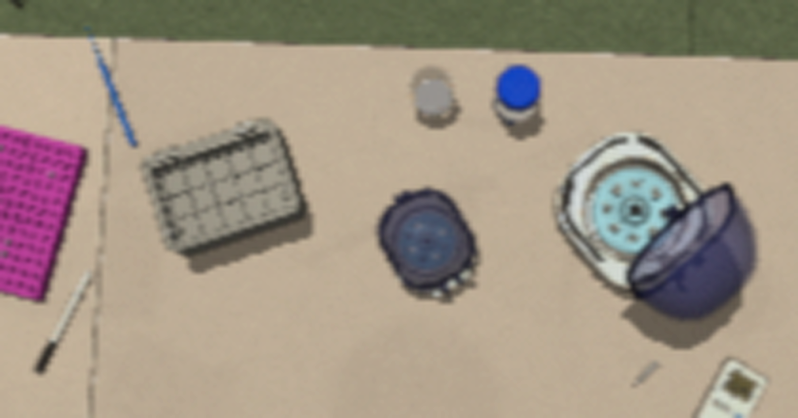

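The crop shows the tray's hooks on its far (+x) side with yaw about 20°. The centrifuge's lid leans back towards the lower right and its front faces the upper left. Next I'll get the centrifuge axis and its ready point.

Run:
```python
from h import *
np.set_printoptions(precision=3,suppress=True)
for n in("top","side"):
    W=np.load(f"pics/{n}W.npy"); z=np.load(f"pics/{n}.npz"); p=z['p'].astype(int)
    hsv=cv2.cvtColor(z['p'],cv2.COLOR_RGB2HSV)
    X,Y,Z=W[...,0],W[...,1],W[...,2]
    box=(z['d']>0)&(X>.36)&(X<.68)&(Y<-.12)&(Y>-.45)&(Z>.02)&(np.hypot(X-.648,Y+.132)>.045)
    m=box&(Z<.09)
    q=W[m]; r=cv2.minAreaRect((q[:,:2]*1000).astype(np.float32)); print(n,"housing",r, np.percentile(q[:,2],[50,90,98]))
    a=np.radians(43); f=np.array([np.cos(a),np.sin(a)]); s=np.array([-f[1],f[0]])
    # symmetry: extents along f and s
    for lo,hi in((.02,.045),(.045,.07),(.07,.09),(.09,.15),(.15,.2),(.2,.25)):
        q=W[box&(Z>lo)&(Z<hi)]
        if len(q): print(lo,len(q),"along f",np.percentile(q[:,:2]@f,[1,99]),"along s",np.percentile(q[:,:2]@s,[1,99]))
    # rotor cyan
    mm=box&(hsv[...,0]>80)&(hsv[...,0]<100)&(hsv[...,1]>60)&(Z<.1)
    if mm.sum(): q=W[mm]; print("rotor",len(q),cv2.minEnclosingCircle((q[:,:2]*1000).astype(np.float32)),np.median(q,0))
    # tray rim
    m=(z['d']>0)&(X>.4)&(X<.65)&(Y>.08)&(Y<.33)&(Z>.088)
    q=W[m];r=cv2.minAreaRect((q[:,:2]*1000).astype(np.float32));print("tray",r,np.percentile(q[:,2],[10,50,90]))
    hk=W[m&(Z>.1035)];print("hooks",len(hk),hk.mean(0))
```

```text
top housing ((529.490234375, -257.121337890625), (141.42208862304688, 169.51504516601562), 54.15081787109375) [0.053 0.061 0.065]
0.02 156 along f [0.138 0.274] along s [-0.612 -0.473]
0.045 764 along f [0.145 0.278] along s [-0.63  -0.475]
0.07 2 along f [0.247 0.254] along s [-0.539 -0.493]
0.09 16 along f [0.061 0.127] along s [-0.5   -0.476]
0.15 132 along f [0.047 0.139] along s [-0.626 -0.476]
0.2 704 along f [0.063 0.162] along s [-0.619 -0.485]
rotor 157 ((517.8143920898438, -274.7581787109375), 46.18533706665039) [ 0.516 -0.273  0.048]
tray ((527.9517822265625, 206.01019287109375), (116.17937469482422, 160.08509826660156), 19.850322723388672) [0.093 0.099 0.105]
hooks 54 [0.553 0.21  0.107]
side housing ((511.8833312988281, -288.0181579589844), (213.9176483154297, 156.81982421875), 43.63399124145508) [0.056 0.066 0.088]
0.02 224 along f [0.127 0.284] along s [-0.635 -0.481]
0.045 1000 along f [0.098 0.279] along s [-0.635 -0.481]
0.07 122 along f [0.076 0.113] along s [-0.607 -0.504]
0.09 525 along f [0.044 0.122] along s [-0.629 -0.489]
0.15 51 along f [0.053 0.145] along s [-0.635 -0.482]
0.2 330 along f [0.092 0.163] along s [-0.624 -0.489]
rotor 9 ((531.9066162109375, -273.0579528808594), 40.675716400146484) [ 0.536 -0.281  0.048]
tray ((530.412841796875, 201.6572265625), (121.56874084472656, 160.3885955810547), 20.458354949951172) [0.092 0.098 0.104]
hooks 52 [0.571 0.223 0.107]
```

Centrifuge: middle at about (0.509,-0.287), front pointing 43.5°. That puts the ready point at about (0.654,-0.149), above the bottle, which it clears by about 25 mm. The tray's rect centre is (0.529,0.204) with yaw 20°. I'll add a helper that turns world targets into move rows.

```bash
cat >> h.py <<'E'
C=np.array([.509,-.287]); F=np.array([np.cos(np.radians(43.5)),np.sin(np.radians(43.5))]); S=np.array([-F[1],F[0]])
def down(yaw,roll=R.identity()):  # tool z down, tool y at world angle yaw (deg)
    a=np.radians(yaw); y=np.array([np.cos(a),np.sin(a),0]); z=np.array([0,0,-1.]); return roll*R.from_matrix(np.c_[np.cross(y,z),y,z])
def rel(ts,p0=None,R0=None):
    s=env.get_state(); p0=s['tcp_pos'] if p0 is None else np.array(p0); R0=rot(s['orientation']) if R0 is None else R0
    for p,Rt in ts: print(np.degrees((R0.inv()*Rt).as_rotvec()).round(1),(R0.inv().apply(np.array(p)-p0)*100).round(2))
E
python3 - <<'E'
from h import *
y0=np.degrees(np.arctan2(*rot(env.get_state()['orientation']).as_matrix()[1::-1,1]));print(y0)
p0=(.1669,.5497,.2304);R0=down(73.1)
rel([((.4,.24,.27),down(43.5))],p0,R0)
p1=(.4,.24,.27);R1=down(43.5)
rel([((.42,-.1,.27),R1)],p1,R1)
hf=C-F*.0875
f=lambda b,z:((*(hf+F*b),z),R1)
rel([((.30,-.36,.27),R1)],(.42,-.1,.27),R1)
rel([f(-.09,.27),f(-.09,.195)],(.30,-.36,.27),R1)
print(f(-.09,.195)[0],f(.14,.135)[0])
E
```

```text
73.1094771709804
[ 0.   0.  29.6] [-31.31 -22.86  -3.96]
[0. 0. 0.] [-26.04 -21.95   0.  ]
[0. 0. 0.] [-10.6 -26.6   0. ]
[0. 0. 0.] [-9.09  2.44  0.  ]
[0. 0. 0.] [-9.09  2.44  7.5 ]
(np.float64(0.38024604914531895), np.float64(-0.4091829371856413), 0.195) (np.float64(0.5470821544781451), np.float64(-0.2508613847760779), 0.135)
```

Call:
carry_out:
  steps:
    - [[0,0,8],[-6,-4.4,-1],255]
    - [[0,0,15],[-11,-8,-2],255]
    - [[0,0,22],[-16,-11.7,-3],255]
    - [[0,0,29.6],[-21,-15.3,-4],255]
    - [[0,0,29.6],[-26,-19,-4],255]
    - [[0,0,29.6],[-31.3,-22.9,-4],255]
    - [[0,0,29.6],[-31.3,-22.9,-4],255]
    - [[0,0,29.6],[-31.3,-22.9,-4],255]
  force: 40

```text
clock: 1.1
tcp_pos: [0.4002, 0.2396, 0.2709]
orientation: [-0.0, 0.396, 0.918, -0.0]
wrist_force: [-0.4, 0.2, 0.2]
finger_gap: -0.0001
grip_force: 0.0
```

Call:
carry_out:
  steps:
    - [[0,0,0],[-4.4,-3.7,0],255]
    - [[0,0,0],[-8.8,-7.4,0],255]
    - [[0,0,0],[-13,-11,0],255]
    - [[0,0,0],[-17.4,-14.6,0],255]
    - [[0,0,0],[-21.8,-18.3,0],255]
    - [[0,0,0],[-26,-22,0],255]
    - [[0,0,0],[-26,-22,0],255]
    - [[0,0,0],[-26,-22,0],255]

```text
clock: 2.1
tcp_pos: [0.4194, -0.0983, 0.2711]
orientation: [-0.001, 0.394, 0.919, 0.0]
wrist_force: [0.1, 1.1, -0.5]
finger_gap: 0.0002
grip_force: 0.0
```

Call:
carry_out:
  steps:
    - [[0,0,0],[-2,-5,0],255]
    - [[0,0,0],[-4,-10,0],255]
    - [[0,0,0],[-6,-15,0],255]
    - [[0,0,0],[-8,-20,0],255]
    - [[0,0,0],[-10.6,-26.6,0],255]
    - [[0,0,0],[-10.6,-26.6,0],255]
    - [[0,0,0],[-10.6,-26.6,0],255]
    - [[0,0,0],[-10.6,-26.6,0],255]

```text
clock: 3.1
tcp_pos: [0.3007, -0.3579, 0.2714]
orientation: [-0.0, 0.393, 0.919, 0.0]
wrist_force: [0.2, -0.0, 0.6]
finger_gap: -0.0002
grip_force: 0.0
```

Call:
carry_out:
  steps:
    - [[0,0,0],[-4.5,1.2,0],255]
    - [[0,0,0],[-9.1,2.4,0],255]
    - [[0,0,0],[-9.1,2.4,4],255]
    - [[0,0,0],[-9.1,2.4,7.5],255]
    - [[0,0,0],[-9.1,4,7.5],255]
    - [[0,0,0],[-9.1,5.5,7.5],255]
    - [[0,0,0],[-9.1,7,7.5],255]
    - [[0,0,0],[-9.1,8.5,7.5],255]

```text
clock: 4.1
tcp_pos: [0.4253, -0.367, 0.198]
orientation: [0.001, 0.394, 0.919, -0.001]
wrist_force: [0.3, -1.3, 1.6]
finger_gap: -0.0002
grip_force: 0.8
```

Call:
carry_out:
  steps:
    - [[0,0,0],[0,1.5,0],255]
    - [[0,0,0],[0,3,0],255]
    - [[0,0,0],[0,4.5,0],255]
    - [[0,0,0],[0,6,0],255]
    - [[0,0,0],[0,7.5,0],255]
    - [[0,0,0],[0,9,0],255]
    - [[0,0,0],[0,9,0],255]
    - [[0,0,0],[0,9,0],255]

```text
clock: 5.1
tcp_pos: [0.489, -0.3054, 0.1962]
orientation: [-0.0, 0.395, 0.919, -0.0]
wrist_force: [-0.4, -0.0, 0.3]
finger_gap: 0.0004
grip_force: 0.0
```

Run:
```python
from h import *
p,d=env.read_camera("side"); W=cloud(env.get_calibration("side"),d)
cv2.imwrite("pics/s2.png",cv2.resize(p[110:250,220:380],None,fx=4,fy=4)[:,:,::-1])
```

```text
(no output)
```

View pics/s2.png

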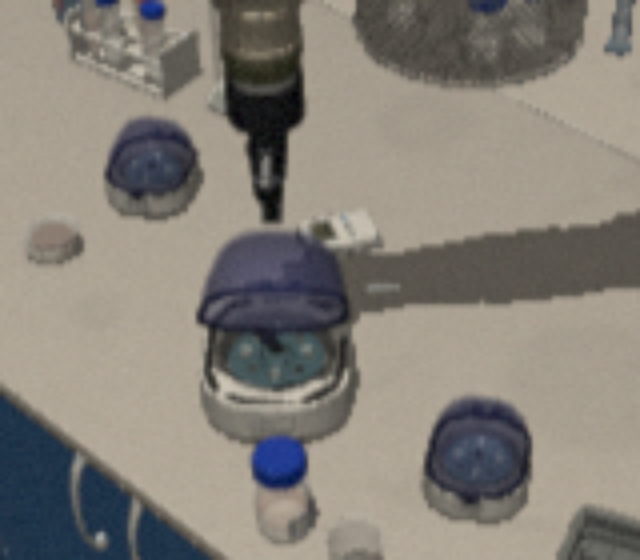

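The lid is sinking shut (dome at about (275,280) in the crop, finger tip clear of it). I'll move over its front and press it down.

Call:
carry_out:
  steps:
    - [[0,0,0],[0,3,0],255]
    - [[0,0,0],[0,6,0],255]
    - [[0,0,0],[0,8,1],255]
    - [[0,0,0],[0,8,2.5],255]
    - [[0,0,0],[0,8,4],255]
    - [[0,0,0],[0,8,5],255]
    - [[0,0,0],[0,8,5.6],255]
    - [[0,0,0],[0,8,6],255]

```text
clock: 6.15
tcp_pos: [0.5469, -0.2507, 0.136]
orientation: [0.0, 0.395, 0.919, -0.0]
wrist_force: [-0.6, 0.2, 3.2]
finger_gap: -0.0001
grip_force: 1.5
```

Call:
carry_out:
  steps:
    - [[0,0,0],[0,0,0.1],255]
    - [[0,0,0],[0,0,0.2],255]
    - [[0,0,0],[0,0,0.3],255]
    - [[0,0,0],[0,0,0.4],255]
    - [[0,0,0],[0,0,0.4],255]
    - [[0,0,0],[0,0,0.4],255]
    - [[0,0,0],[0,0,0.4],255]
    - [[0,0,0],[0,0,0.4],255]

```text
clock: 7.15
tcp_pos: [0.5472, -0.2508, 0.1355]
orientation: [0.001, 0.395, 0.919, -0.001]
wrist_force: [-6.5, 2.3, 16.8]
finger_gap: 0.0002
grip_force: 7.6
```

The lid is firmly shut: 17 N pushing back and no further travel. Now to the tray's left front corner.

Call:
carry_out:
  steps:
    - [[0,0,0],[0,0,-4],255]
    - [[0,0,0],[1,0.7,-9.2],200]
    - [[0,0,6],[6,4,-9.2],135]
    - [[0,0,12],[11,7.3,-9.2],135]
    - [[0,0,18],[16,10.6,-9.2],135]
    - [[0,0,23.5],[21,14,-9.2],135]
    - [[0,0,23.5],[26,17.3,-9.2],135]
    - [[0,0,23.5],[31,20.6,-9.2],135]

```text
clock: 8.15
tcp_pos: [0.483, 0.1182, 0.2249]
orientation: [0.001, 0.574, 0.819, 0.001]
wrist_force: [0.9, 0.6, 0.8]
finger_gap: 0.0401
grip_force: 0.0
```

Call:
carry_out:
  steps:
    - [[0,0,0],[5,1,0],135]
    - [[0,0,0],[9.5,2,0],135]
    - [[0,0,0],[11.5,2.3,0],135]
    - [[0,0,0],[11.5,2.3,0],135]
    - [[0,0,0],[11.5,2.3,0],135]
    - [[0,0,0],[11.5,2.3,0],135]
    - [[0,0,0],[11.5,2.3,0],135]
    - [[0,0,0],[11.5,2.3,0],135]

```text
clock: 9.15
tcp_pos: [0.4656, 0.2317, 0.2244]
orientation: [0.0, 0.574, 0.819, 0.0]
wrist_force: [-0.4, 0.4, 0.2]
finger_gap: 0.0403
grip_force: 0.0
```

Run:
```python
from h import *
np.set_printoptions(precision=4,suppress=True)
s=env.get_state();print(s['tcp_pos'],np.degrees(np.arctan2(*rot(s['orientation']).as_matrix()[1::-1,1])),s['finger_gap'])
c=env.get_calibration("wrist");print(c);p,d=env.read_camera("wrist");np.savez("pics/w1.npz",p=p,d=d,o=c['origin'],q=c['orientation'])
cv2.imwrite("pics/w1.png",p[:,:,::-1])
for n in("top","side"):
    p,d=env.read_camera(n);W=cloud(env.get_calibration(n),d)
    X,Y,Z=W[...,0],W[...,1],W[...,2]; m=(X>.42)&(X<.6)&(Y<-.2)&(Y>-.38)&(Z>.05)&(Z<.2)&(d>0);print(n,"lid max z",np.percentile(Z[m],99.5))
```

```text
[0.4656 0.2317 0.2244] 19.949876221047077 0.040307409833740336
{'fx': 309.70691628693146, 'fy': 309.70691628693146, 'cx': 323.1922252077365, 'cy': 200.40870538661687, 'origin': array([0.4384, 0.3046, 0.3666]), 'orientation': array([ 0.9732, -0.1512, -0.0266,  0.1711])}
top lid max z 0.14786420091232066
side lid max z 0.14529914690353427
```

View pics/w1.png

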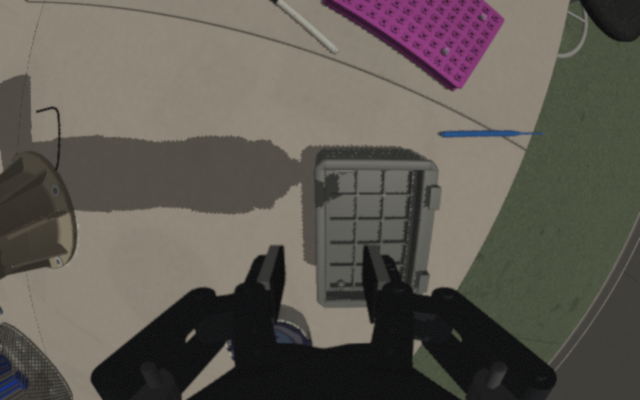

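The wrist view shows the tray's front rim at column ~320 (rows 160–303) and its hooks at (433,197) and (421,281). The fingers straddle the rim line. I'll cast the rim edges onto z=0.098.

```bash
cat >> h.py <<'E'
def wray(u,v,z,o,q,c):
    a=np.array([(u-c['cx']),(v-c['cy'])],float); r=np.hypot(*a); th=r/c['fx']
    n=np.array([a[0]/r*np.sin(th),-a[1]/r*np.sin(th),-np.cos(th)]); w=rot(q).apply(n); return o+w*(z-o[2])/w[2]
E
python3 - <<'E'
from h import *
np.set_printoptions(precision=4,suppress=True)
Z=np.load("pics/w1.npz");c=env.get_calibration("wrist");g=cv2.cvtColor(Z['p'],cv2.COLOR_RGB2GRAY)
for v in(180,200,220,240): print(v,g[v,308:340])
L=[];Q=[]
for v in range(178,246,3):
    row=cv2.GaussianBlur(g[v:v+1].astype(np.float32),(3,1),0)[0]; dd=np.gradient(row)[308:336]
    a=308+dd.argmax();  L.append(a);P=wray(a,v,.098,Z['o'],Z['q'],c);Q.append(P[:2])
Q=np.array(Q);print(L); ax=np.array([np.cos(np.radians(20)),np.sin(np.radians(20))]);ay=np.array([-ax[1],ax[0]])
tc=np.array([.4656,.2317]);print("outer edge from TCP along tray x",((Q-tc)@ax).round(4),"y",((Q-tc)@ay).round(3)[[0,-1]])
f=np.polyfit((Q-tc)@ay,(Q-tc)@ax,1);print(f)
for u,v in((318,158),(437,160),(319,304),(425,304)): P=wray(u,v,.098,Z['o'],Z['q'],c);print(P,(P[:2]-tc)@ax,(P[:2]-tc)@ay)
E
```

```text
180 [ 77  78  78  80  79  73  62  56  60  65  76  90  96 100 103  98  84  63
  54  52  52  54  54  53  53  53  54  53  55  67  88 100]
200 [79 79 78 79 78 75 65 56 50 49 52 52 52 53 52 52 52 56 63 63 65 74 86 92
 93 94 95 98 98 99 99 99]
220 [ 79  79  78  79  79  79  75  71  75  84  91  96  98 102 103  99  88  78
  87  92  93  90  83  79  76  78  80  83  81  81  80  82]
240 [ 79  79  77  78  77  78  76  68  71  81  90  94  99 100  99  97  89  81
  86  91  92  87  81  79  77  73  72  77  79  77  73  73]
[np.int64(316), np.int64(318), np.int64(322), np.int64(322), np.int64(326), np.int64(326), np.int64(326), np.int64(329), np.int64(323), np.int64(322), np.int64(317), np.int64(317), np.int64(317), np.int64(317), np.int64(317), np.int64(317), np.int64(317), np.int64(317), np.int64(317), np.int64(317), np.int64(317), np.int64(317), np.int64(317)]
outer edge from TCP along tray x [-0.0071 -0.0053 -0.0017 -0.0017  0.0019  0.0019  0.0019  0.0046 -0.0009
 -0.0018 -0.0064 -0.0064 -0.0064 -0.0064 -0.0065 -0.0065 -0.0065 -0.0065
 -0.0066 -0.0066 -0.0066 -0.0066 -0.0067] y [ 0.013 -0.052]
[ 0.1056 -0.0021]
[0.45   0.2594 0.098 ] -0.005198206726538546 0.03134740686382396
[0.5526 0.2965 0.098 ] 0.10395766923005913 0.03116792841260228
[0.5029 0.114  0.098 ] -0.005244087251553366 -0.12333945129927605
[0.6152 0.1492 0.098 ] 0.11234847471051335 -0.12863584158600808
```

Call:
carry_out:
  steps:
    - [[0,0,0],[0,-0.15,5],135]
    - [[0,0,0],[0,-0.15,9],150]
    - [[0,0,0],[0,-0.15,11.5],160]
    - [[0,0,0],[0,-0.15,12.8],160]
    - [[0,0,0],[0,-0.15,13.6],160]
    - [[0,0,0],[0,-0.15,14.2],160]
    - [[0,0,0],[0,-0.15,14.2],160]
    - [[0,0,0],[0,-0.15,14.2],160]
  force: 50

```text
clock: 10.3
tcp_pos: [0.4645, 0.2319, 0.083]
orientation: [0.0, 0.573, 0.819, 0.001]
wrist_force: [0.2, -0.0, -0.4]
finger_gap: 0.0318
grip_force: 0.0
```

Run:
```python
from h import *
s=env.get_state();print(s['tcp_pos'],s['wrist_force'],s['finger_gap'])
# tilt rows about tongue line
ax=np.array([np.cos(np.radians(20)),np.sin(np.radians(20)),0]);ay=np.array([-ax[1],ax[0],0]);p0=np.array(s['tcp_pos']);R0=down(20)
T=np.array([*(p0-(-.05)*ax-.047*ay)[:2],.066]);print("T",T)
piv=T+.0545*ax+np.array([0,0,.010])
ts=[]
for a in(.02,.04,.06,.09,.12,.15,.18,.2):
    r=R.from_rotvec(ay*a) ; q=piv+r.apply(p0-piv); ts.append((q,r*R0))
rel(ts,p0,R0)
print("draw+lift dirs in tilted tool axes");R1=ts[-1][1]
for w in(-ax,np.array([0,0,1.])): print(R1.inv().apply(w).round(3))
```

```text
[0.46447976 0.23192727 0.08296909] [ 0.16008852 -0.00537552 -0.41026667] 0.03180790805202996
T [0.52753933 0.20486273 0.066     ]
[ 1.1 -0.   0. ] [ 0.    0.02 -0.21]
[ 2.3 -0.   0. ] [-0.    0.04 -0.42]
[ 3.4 -0.   0. ] [ 0.    0.06 -0.63]
[ 5.2 -0.   0. ] [-0.    0.1  -0.94]
[ 6.9 -0.   0. ] [-0.    0.16 -1.25]
[ 8.6 -0.   0. ] [ 0.    0.22 -1.55]
[10.3 -0.   0. ] [ 0.    0.29 -1.86]
[11.5 -0.  -0. ] [ 0.    0.35 -2.06]
draw+lift dirs in tilted tool axes
[-0.    -0.98   0.199]
[-0.    -0.199 -0.98 ]
```

Call:
carry_out:
  steps:
    - [[0,0,0],[0,0,0],195]
    - [[0,0,0],[0,0,0],225]
    - [[0,0,0],[0,0,0],255]
    - [[0,0,0],[0,0,0],255]
    - [[0,0,0],[0,0,0],255]
    - [[0,0,0],[0,0,0],255]
    - [[0,0,0],[0,0,0],255]
    - [[0,0,0],[0,0,0],255]

```text
clock: 11.3
tcp_pos: [0.4639, 0.2318, 0.0827]
orientation: [-0.0, 0.574, 0.819, 0.0]
wrist_force: [-3.1, -1.2, 5.3]
finger_gap: 0.0087
grip_force: 50.2
```

Call:
carry_out:
  steps:
    - [[1.1,0,0],[0,0.02,-0.2],255]
    - [[2.3,0,0],[0,0.04,-0.4],255]
    - [[3.4,0,0],[0,0.06,-0.6],255]
    - [[5.2,0,0],[0,0.1,-0.94],255]
    - [[6.9,0,0],[0,0.16,-1.25],255]
    - [[8.6,0,0],[0,0.22,-1.55],255]
    - [[10.3,0,0],[0,0.29,-1.86],255]
    - [[11.5,0,0],[0,0.35,-2.06],255]

```text
clock: 12.3
tcp_pos: [0.4675, 0.2329, 0.1028]
orientation: [-0.058, 0.571, 0.815, -0.083]
wrist_force: [-1.3, -0.8, 0.5]
finger_gap: 0.0087
grip_force: 50.0
```

Run:
```python
from h import *
p,d=env.read_camera("side")
cv2.imwrite("pics/s3.png",cv2.resize(p[200:310,310:450],None,fx=5,fy=5,interpolation=2)[:,:,::-1])
```

```text
(no output)
```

View pics/s3.png

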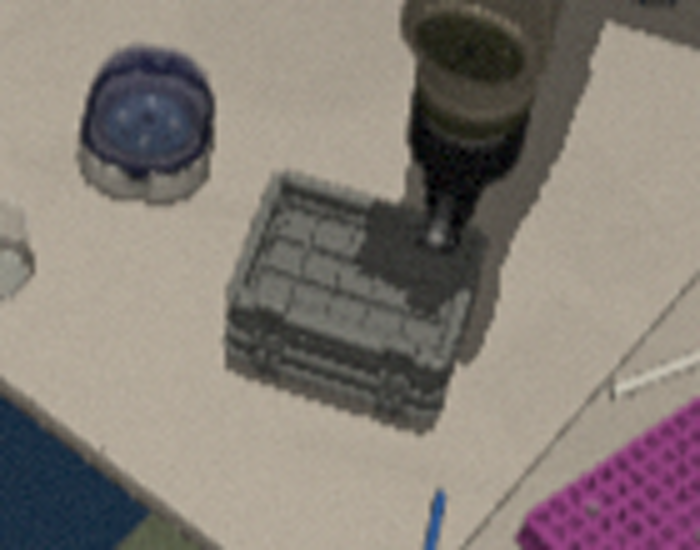

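The tray is tilted evenly with its hooks still engaged. The lower trays haven't moved. Now I'll draw it forward 20 mm.

Call:
carry_out:
  steps:
    - [[0,0,0],[0,-0.3,0.06],255]
    - [[0,0,0],[0,-0.6,0.12],255]
    - [[0,0,0],[0,-0.9,0.18],255]
    - [[0,0,0],[0,-1.2,0.24],255]
    - [[0,0,0],[0,-1.5,0.3],255]
    - [[0,0,0],[0,-1.8,0.36],255]
    - [[0,0,0],[0,-2.1,0.42],255]
    - [[0,0,0],[0,-2.1,0.42],255]

```text
clock: 13.35
tcp_pos: [0.4467, 0.2255, 0.1029]
orientation: [-0.058, 0.571, 0.815, -0.082]
wrist_force: [-0.5, -0.2, -1.7]
finger_gap: 0.0085
grip_force: 49.0
```

Call:
carry_out:
  steps:
    - [[0,0,0],[0,-0.06,-0.3],255]
    - [[0,0,0],[0,-0.12,-0.6],255]
    - [[0,0,0],[0,-0.2,-1],255]
    - [[0,0,0],[0,-0.32,-1.6],255]
    - [[0,0,0],[0,-0.5,-2.4],255]
    - [[0,0,0],[0,-0.7,-3.4],255]
    - [[0,0,0],[0,-1.0,-5],255]
    - [[0,0,0],[0,-1.4,-7],255]

```text
clock: 14.35
tcp_pos: [0.4473, 0.2257, 0.1756]
orientation: [-0.057, 0.571, 0.815, -0.082]
wrist_force: [-0.5, 0.2, -1.5]
finger_gap: 0.0088
grip_force: 48.8
```

Run:
```python
from h import *
p,d=env.read_camera("side")
cv2.imwrite("pics/s4.png",cv2.resize(p[180:310,290:450],None,fx=4.5,fy=4.5,interpolation=2)[:,:,::-1])
s=env.get_state();print(s['tcp_pos'],s['wrist_force'])
```

```text
[0.44855385 0.2260796  0.17840514] [ 0.89750367  0.21646833 -0.2692092 ]
```

View pics/s4.png

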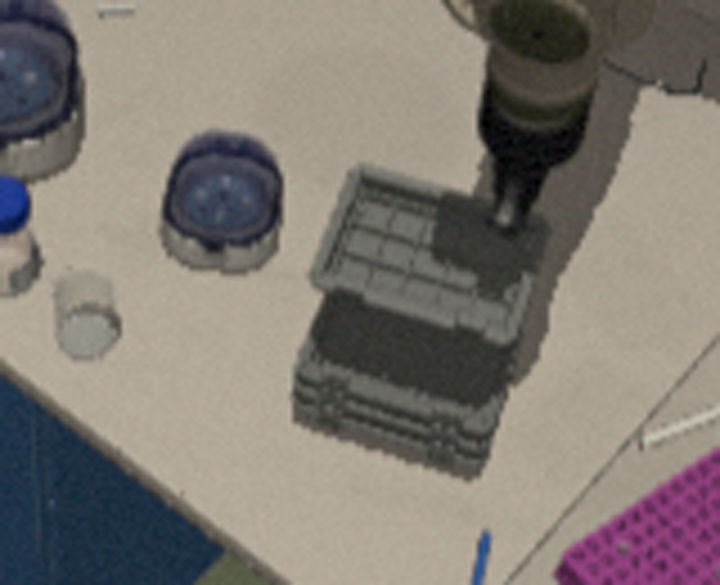

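The top tray is free and the three below are still in place. Next: level it and carry it to the ready point.

Run:
```python
from h import *
ready=C+.2*F
def tcp(yaw,z): 
    a=np.radians(yaw);c,s=np.cos(a),np.sin(a);return np.array([ready[0]-.05*c-.047*s,ready[1]-.05*s+.047*c,z])
g=tcp(-13,.2);print(ready,g)
p0=np.array([.4487,.2262,.1785]);R0=R.from_rotvec(.2*np.array([-np.sin(np.radians(20)),np.cos(np.radians(20)),0]))*down(20)
ts=[(p0+[0,0,.025],down(20))]
for t in np.linspace(0,1,9)[1:]: ts.append((p0+[0,0,.025]+t*(g-p0-[0,0,.025]),down(20-33*t)))
rel(ts[:1],p0,R0); rel(ts[1:],*ts[0])
```

```text
[ 0.65407487 -0.14932908] [ 0.61592907 -0.09228614  0.2       ]
[-11.5   0.    0. ] [-0.   -0.5  -2.45]
[0.  0.  4.1] [-4.46  0.6   0.04]
[0.  0.  8.2] [-8.91  1.21  0.09]
[ 0.   0.  12.4] [-13.37   1.81   0.13]
[ 0.   0.  16.5] [-17.82   2.41   0.18]
[ 0.   0.  20.6] [-22.28   3.01   0.22]
[ 0.   0.  24.7] [-26.74   3.62   0.26]
[ 0.   0.  28.9] [-31.19   4.22   0.31]
[ 0.  0. 33.] [-35.65   4.82   0.35]
```

Call:
carry_out:
  steps:
    - [[0,0,0],[0,-0.2,-1],255]
    - [[0,0,0],[0,-0.5,-2.45],255]
    - [[-2,0,0],[0,-0.5,-2.45],255]
    - [[-4,0,0],[0,-0.5,-2.45],255]
    - [[-6,0,0],[0,-0.5,-2.45],255]
    - [[-8,0,0],[0,-0.5,-2.45],255]
    - [[-10,0,0],[0,-0.5,-2.45],255]
    - [[-11.5,0,0],[0,-0.5,-2.45],255]

```text
clock: 15.4
tcp_pos: [0.4471, 0.2256, 0.1997]
orientation: [0.0, 0.574, 0.819, 0.0]
wrist_force: [1.1, -0.3, -2.0]
finger_gap: 0.0088
grip_force: 49.0
```

Call:
carry_out:
  steps:
    - [[0,0,1],[-1.5,0.2,0],255]
    - [[0,0,4],[-4.5,0.6,0],255]
    - [[0,0,8],[-8,1.1,0],255]
    - [[0,0,11],[-11.5,1.6,0],255]
    - [[0,0,14],[-15,2,0],255]
    - [[0,0,17],[-18.5,2.5,0],255]
    - [[0,0,20],[-22,3,0],255]
    - [[0,0,23],[-25,3.4,0],255]

```text
clock: 16.4
tcp_pos: [0.5656, -0.0, 0.1991]
orientation: [-0.0, 0.727, 0.687, -0.0]
wrist_force: [0.1, 0.6, -1.7]
finger_gap: 0.0086
grip_force: 49.0
```

Call:
carry_out:
  steps:
    - [[0,0,3],[-2.1,-0.2,0],255]
    - [[0,0,6],[-4.8,-0.9,0],255]
    - [[0,0,9],[-8,-1.8,0],255]
    - [[0,0,10],[-10,-2.4,0],255]
    - [[0,0,10],[-10.4,-2.8,0],255]
    - [[0,0,10],[-10.4,-2.8,0],255]
    - [[0,0,10],[-10.4,-2.8,0],255]
    - [[0,0,10],[-10.4,-2.8,0],255]

```text
clock: 17.4
tcp_pos: [0.5317, -0.0993, 0.1994]
orientation: [-0.0, 0.782, 0.623, 0.0]
wrist_force: [1.0, 0.0, -1.6]
finger_gap: 0.0085
grip_force: 49.1
```

```bash
cat > m.py <<'E'
from h import *
np.set_printoptions(precision=4,suppress=True)
s=env.get_state();print(s['clock'],s['tcp_pos'],s['orientation'],s['wrist_force'],s['finger_gap'])
for n in("top","side"):
    p,d=env.read_camera(n);W=cloud(env.get_calibration(n),d);X,Y,Z=W[...,0],W[...,1],W[...,2]
    cv2.imwrite(f"pics/{n}{s['clock']:.0f}.png",p[:,:,::-1])
    hsv=cv2.cvtColor(p,cv2.COLOR_RGB2HSV); t0=s['tcp_pos'][2]
    m=(d>0)&(np.hypot(X-.654,Y+.149)<.12)&(Z>t0-.02)&(Z<t0+.035)
    q=W[m]; r=cv2.minAreaRect((q[:,:2]*1000).astype(np.float32));print(n,len(q),r)
    m=(d>0)&(np.hypot(X-.654,Y+.149)<.06)&(Z>t0-.06)&(Z<t0+.03);q=W[m]
    if len(q)>20:
        A=np.c_[q[:,:2]-[.654,-.149],np.ones(len(q))]; f=np.linalg.lstsq(A,q[:,2],rcond=None)[0]; e=abs(q[:,2]-A@f); k=e<.006
        f=np.linalg.lstsq(A[k],q[k,2],rcond=None)[0];print(" floor plane slope",f,k.sum())
E
python3 m.py; ls pics
```

```text
17.4 [ 0.5317 -0.0993  0.1994] [-0.      0.7822  0.6231  0.0001] [ 1.0242  0.0061 -1.5987] 0.008478648954870861
top 360 ((570.442138671875, -194.91258239746094), (78.93673706054688, 105.71421813964844), 68.98432159423828)
 floor plane slope [ 1.2894 -0.485   0.246 ] 20
side 622 ((580.3549194335938, -162.19046020507812), (162.52659606933594, 102.04186248779297), 77.13065338134766)
 floor plane slope [ 0.8042 -0.1577  0.2348] 89
c1.png
s2.png
s3.png
s4.png
side.npz
side.png
side17.png
sideW.npy
top.npz
top.png
top17.png
topW.npy
w1.npz
w1.png
```

My third shift used the wrong frame, but the tray stayed in free air. Correcting it now.

Call:
carry_out:
  steps:
    - [[0,0,0],[0.6,2,0],255]
    - [[0,0,0],[1.4,4.5,0],255]
    - [[0,0,0],[2.2,6.8,0],255]
    - [[0,0,0],[2.6,8,0],255]
    - [[0,0,0],[2.6,8,1],255]
    - [[0,0,0],[2.6,8,2],255]
    - [[0,0,0],[2.6,8,2],255]
    - [[0,0,0],[2.6,8,2],255]

```text
clock: 18.5
tcp_pos: [0.6147, -0.0927, 0.1795]
orientation: [-0.0, 0.783, 0.622, -0.0]
wrist_force: [0.5, -0.5, -2.1]
finger_gap: 0.0085
grip_force: 49.1
```

```bash
python3 m.py
python3 - <<'E'
import cv2,glob
t=cv2.imread("pics/top18.png");s=cv2.imread("pics/side18.png")
a=cv2.resize(t[130:280,220:420],None,fx=2.6,fy=2.6);b=cv2.resize(s[110:290,220:420],(int(200*390/180),390))
cv2.imwrite("pics/f1.png",cv2.resize(cv2.hconcat([a[:390,:],b]),(790,326)))
E
```

```text
18.5 [ 0.6147 -0.0927  0.1795] [-0.0001  0.7826  0.6225 -0.0001] [ 0.5499 -0.5203 -2.0574] 0.008454761041303344
top 598 ((645.8283081054688, -178.712158203125), (100.30062866210938, 117.21824645996094), 76.60519409179688)
 floor plane slope [0.1047 0.1136 0.1721] 175
side 989 ((649.7945556640625, -152.84982299804688), (165.57884216308594, 130.41921997070312), 77.62754821777344)
 floor plane slope [0.072  0.0109 0.1705] 279
```

View pics/f1.png

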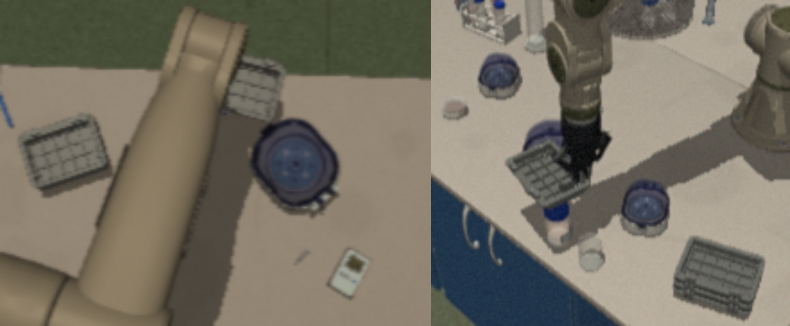

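The tray is held above the bottle in front of the shut centrifuge, and the stack and other objects are undisturbed. I'll measure its level robustly in its own frame.

```bash
cat > lev.py <<'E'
from h import *
from scipy.optimize import least_squares
np.set_printoptions(precision=4,suppress=True)
s=env.get_state();p0=s['tcp_pos'];M=rot(s['orientation']).as_matrix();ax,ay=M[:,1].copy(),M[:,0].copy();ax[2]=ay[2]=0
O=p0+.05*ax-.047*ay; O[2]=p0[2]-.017; print(s['clock'],"expected tray origin",O,"tool z",M[:,2])
Q=[]
for n in("top","side"):
    _,d=env.read_camera(n);W=cloud(env.get_calibration(n),d);W=W[d>0]-O
    L=np.c_[W@(ax/np.linalg.norm(ax)),W@(ay/np.linalg.norm(ay)),W[:,2]]
    L=L[(abs(L[:,0])<70)&(abs(L[:,2]-.016)<.045)&(np.hypot(L[:,0],L[:,1])<.12)]
    F_=L[(abs(L[:,0])<.033)&(L[:,1]<.02)&(L[:,1]>-.06)]
    f=least_squares(lambda k:F_[:,2]-k[0]-F_[:,1]*k[2]-F_[:,0]*k[1],[.01,0,0],loss='cauchy',f_scale=.0015).x
    print(n,"floor z,slope x,slope y",f,len(F_))
    for nm,mk in(("back rim",(L[:,0]>.046)&(L[:,0]<.066)&(abs(L[:,1])<.075)),("right rim",(L[:,1]<-.069)&(L[:,1]>-.083)&(abs(L[:,0])<.045))):
        q=L[mk]; print(nm,len(q),[ (round(a,3),len(h),np.percentile(h[:,2],80).round(4)) for a,h in ((a,q[abs(q[:,1 if nm[0]=='b' else 0]-a)<.012]) for a in (-.06,-.03,0,.03,.06)) if len(h)>3])
    q=L[L[:,2]>f[0]+.006]; print("extent of high pts",np.percentile(q[:,0],[1,99]),np.percentile(q[:,1],[1,99]))
E
python3 lev.py
```

```text
18.6 expected tray origin [ 0.6534 -0.1498  0.1629] tool z [ 0.0008 -0.0001 -1.    ]
top floor z,slope x,slope y [ 0.0033 -0.0035  0.0379] 273
back rim 53 [(-0.06, 16, np.float64(0.0427)), (-0.03, 17, np.float64(0.042)), (0, 13, np.float64(0.0342))]
right rim 58 [(-0.03, 15, np.float64(0.0331)), (0, 14, np.float64(0.0322)), (0.03, 17, np.float64(0.033))]
extent of high pts [-0.0577  0.0572] [-0.0795  0.0147]
side floor z,slope x,slope y [ 0.0049 -0.0117  0.0147] 271
back rim 140 [(-0.06, 16, np.float64(0.0424)), (-0.03, 25, np.float64(0.0336)), (0, 21, np.float64(0.0328)), (0.03, 15, np.float64(0.0418)), (0.06, 32, np.float64(0.0362))]
right rim 161 [(-0.03, 43, np.float64(0.032)), (0, 49, np.float64(0.0299)), (0.03, 40, np.float64(0.0316))]
extent of high pts [-0.0636  0.0616] [-0.0828  0.0762]
```

The tray is level to within about 1°, with its origin at (0.653,-0.150). I'll lower the last 2.7 cm.

Call:
carry_out:
  steps:
    - [[0,0,0],[0,0,0.5],255]
    - [[0,0,0],[0,0,1.2],255]
    - [[0,0,0],[0,0,2],255]
    - [[0,0,0],[0,0,2.5],255]
    - [[0,0,0],[0,0,2.7],255]
    - [[0,0,0],[0,0,2.7],255]
    - [[0,0,0],[0,0,2.7],255]
    - [[0,0,0],[0,0,2.7],255]

```text
clock: 19.7
tcp_pos: [0.6154, -0.0927, 0.1527]
orientation: [0.0, 0.783, 0.623, 0.0]
wrist_force: [-0.5, -0.1, -1.6]
finger_gap: 0.0085
grip_force: 49.1
```

```bash
python3 lev.py
python3 - <<'E'
from h import *
p,d=env.read_camera("side");cv2.imwrite("pics/f2.png",cv2.resize(p[110:310,220:440],None,fx=3,fy=3)[:,:,::-1]);print(env.get_state()['wrist_force'])
E
```

```text
19.7 expected tray origin [ 0.6536 -0.1497  0.1357] tool z [ 0.0006 -0.0001 -1.    ]
top floor z,slope x,slope y [ 0.0029 -0.0323  0.012 ] 253
back rim 55 [(-0.06, 16, np.float64(0.0377)), (-0.03, 16, np.float64(0.039)), (0, 12, np.float64(0.0333))]
right rim 55 [(-0.03, 15, np.float64(0.0346)), (0, 16, np.float64(0.0332)), (0.03, 15, np.float64(0.0328))]
extent of high pts [-0.0583  0.0572] [-0.0792  0.0164]
side floor z,slope x,slope y [ 0.0044 -0.0254  0.0019] 262
back rim 138 [(-0.06, 14, np.float64(0.0401)), (-0.03, 25, np.float64(0.0379)), (0, 21, np.float64(0.0339)), (0.03, 16, np.float64(0.0423)), (0.06, 26, np.float64(0.0341))]
right rim 148 [(-0.03, 42, np.float64(0.0314)), (0, 44, np.float64(0.0302)), (0.03, 39, np.float64(0.0321))]
extent of high pts [-0.0626  0.0611] [-0.0823  0.0766]
[ 0.15052801 -0.10234351 -1.84639719]
```

View pics/f2.png

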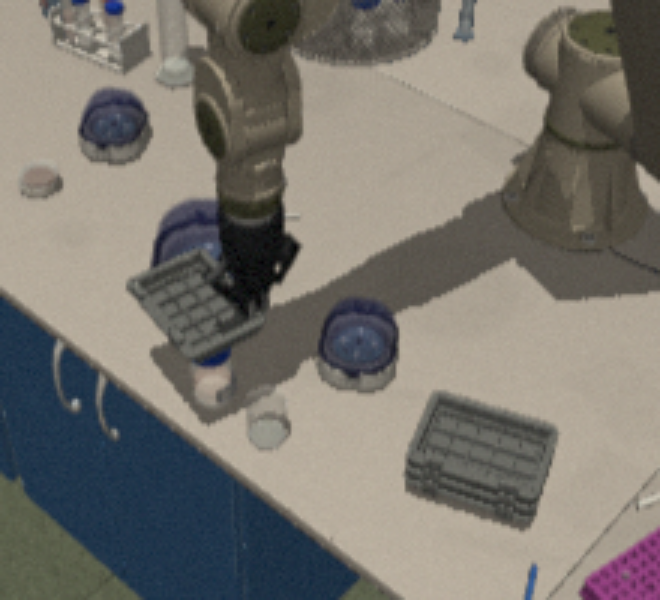

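The tray is held level above the bottle at (197,305), clear of the shut centrifuge. The stack at (480,460), beaker and bottle are unmoved. Handing in.

```bash
python3 -c "
from workcell import env
print(env.hand_in())"
```

```text
the job is handed in; nothing more can be done
None
```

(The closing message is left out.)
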